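# Check the height of a box section under a sprung-foot gauge

### The arm

A 7-joint arm with a two-finger parallel gripper is mounted at the origin on the work surface. World frame = base frame: x ahead of the robot, y to its left, z up, the work surface at z = 0. Lengths are in m, angles in rad, forces in N, time in s.
With the tool pointing down it reaches from about 0.425 to 1.025 m from the base axis. Payload 3.6 kg.
Tool frame: the origin (TCP) lies midway between the tips of the shut fingers; the grasp point (between the pads) lies 19 mm behind it (arm.grip_point_offset is the distance from the TCP to the grasp point, in m); z points along the fingers, y is the line along which they close (so a half turn about z gives the same grasp; the last joint's range is limited). The gripper opens to 85 mm and grips with 20 to 120 N. Pads are 22 mm wide; open, the fingers measure 114 mm over their backs; the gripper's body (76 mm by 85 mm) begins 54 mm behind the grasp point. The pads swing forward as they close: fully open they stand 13 mm farther back than shut.
Start: joints at [-1.429, 0.591, 0.048, 1.609, -0.033, 0.943, -0.034], TCP at [0.169, 0.705, 0.231] pointing down, gripper open.
Joint ranges: [-2.69, 2.69], [-0.47, 2.24], [-1.27, 1.36], [0.19, 2.51], [-1.53, 4.68], [0.08, 2.07], [-3.09, 3.09]. Speed limits (rad/s): [2.57, 2.57, 3.14, 3.14, 3.14, 3.14, 3.14].

### API

Orientations are given as a rotation vector (axis times angle).
In Python, from bench import arm gives the robot as it stands.
- The arm moves only by the tool step_arm, never from a script. Its argument "moves" is a list that holds one entry, the list of rows, each a list of 4 numbers: the shift along the tool's x, y, z in m, then the turn about the tool's z in rad. In form: [[[tx, ty, tz, turn], ...]]. A call has 1 to 10 rows; each row shifts and turns the commanded pose from where the row before left it, along the tool's axes as they then stand; what a row does not reach is not made up. A row lasts 1/8 s, in which the tool goes at most 62.5 mm and 10.7 degrees, less where a joint would pass 70% of its speed; a pose out of reach is approached as far as the arm can. A call with a gripper value outside its range is refused whole. "fingers" is the opening in per cent of the stroke, from 0 (shut) to 100 (fully open), set as the call begins (left out, the last holds). The fingers move at their own pace and stop on an object; "force" is the grip in N (left out, the last holds). Time passes only in rows, so rows that do not move let the fingers close. It gives the time, the measured TCP pose, the force, the opening and the grip force at its end, in the units of the state.
- arm.sense(): the state, without advancing time (a new reading comes with each control period).
- arm.get_image(name): name is "scene" or "top" or "wrist"; returns a dict with "img" (420x560x3 uint8, red, green, blue), "depth" (420x560 float32, m along the optical axis (not along the pixel's ray), 0 where there is no reading), "camera_matrix" (3x3 intrinsics, pixels), "k1" (the pictures are not rectified: a ray, as slopes to the right and down, at radius r is drawn at 1 + k1 r^2 times it, then the intrinsics apply), "cam_to_world" (4x4, takes a point from camera to world coordinates). Camera axes: x right, y up, looking along -z (the intrinsics and any distortion apply to the point x, -y, -z); pixel columns grow to the right and rows downward; lengths in m; the calibration is good to about 2 mm. A picture is of the moment at which its call begins.
- arm.close_job(): hands the job in; it is judged then, once.
Trained networks look in the newest picture that a camera, given by its name, has taken for a name from the list of things; names that differ only in an ending like _2 or _b are one class to them, and where a whole thing is asked for, a point or a joint stands for the part that bears it (a point fixed in the world has none). Each returns a list of dicts, best first, with "score" (0 to 1); they miss things now and then, are a little off and sometimes report something else, mostly with a low value. They report only what shows in the picture. A call takes as long as a camera call. They do not tell look-alikes from the thing itself.
- arm.boxes_of(name, camera): "xyz" ([x, y, z] in m, in the coordinates of the camera as it stood for that picture, good to about 4 mm: the middle of the surface that is visible of it).
- arm.trace(name, camera): "pixels" (420x560 bool, what is visible of it).
- arm.pinpoint(name, camera): "xyz" ([x, y, z] in m, in the coordinates of the camera as it stood for that picture, good to about 4 mm: a listed point, or the origin of a listed thing).
The state is a dict: "t": time; "joint_pos": joint angles; "qd": joint speeds; "joint_torque": joint torques, N m; "ee_pos": TCP position; "tcp_rot": TCP orientation; "contact_force": force on the tool from outside, world axes, zero at the start; "moment": the same for the moment, N m; "opening": opening from 0.0 (shut) to 1.0 (fully open); "grasp_force": force on a finger pad.
Only numpy, scipy, OpenCV 4.12 (cv2) and the standard library are available. Lean on these libraries where they do the work, as an engineer would, in place of code of your own. Each camera call takes 0.05 s, during which the arm holds its last target. There are 200 camera calls.

### The job

Take the taller of the two aluminium box sections out of the rack and lay it flat on the gauge stand's plate, as it lay in the rack, with its middle centred under the raised gauge foot. Then lower the gauge head onto it until the sprung foot is pushed about half way in (never all the way to its stop), and let go so that the gauge stays there reading the height. Leave the lower section in the rack and do not disturb the other things on the bench.

Things in the scene. Friction and masses are not known exactly. Their poses are not given: they have to be found in the camera images.
- tall_bar: The section to measure: plain aluminium box section, 200 long (its x) x 36 wide (y) x 44 high (z), closed solid for handling, about 0.3 kg (varies). Origin: centre of its underside; its middle is x = 0. It lies in one of the rack's two bays; which one varies.
- low_bar: The other section, same material, 200 x 36 x 26 high, about 0.24 kg; axes and origin likewise. It lies in the other bay and must stay there.
- rack: Fixed grey rack, 220 (x) x 172 (y). Origin: centre of its underside. Base 8 thick; the sections lie on it along the rack's x, at y = +50 and -50, in bays 42 wide, open upward. From 32 to 106 mm either side of the middle in x, walls beside the sections stand to 58 above the bench; only the middle 64 mm of each section is free at its sides.
- stand: Fixed gauge stand (place and yaw vary): dark steel plate 15 thick, from x = -85 to +135 and y = -110 to +110, with a round steel column (26 dia., top at 230, foot ring 48 dia.) at x = +95, y = 0. Origin: on the bench, under the axis of the gauge foot. Sides -x, +y, -y are open; a bar under the foot, laid along the stand's y, clears the column.
- head (a joint): Gauge head lowered on the column, m: 0 top, 0.09 bottom; starts 0 to 0.012. White housing 50 (stand x) x 52 (y) x 50 high, arm back to the column. At 0 its underside is 151 above the bench, the foot's sole 107. A stiff fit (8 N friction, 3.5 N weight) that stays where left: about 5 N plus the foot's spring pushes it down, 12 N lifts it.
- foot (a joint): How far the sprung foot is pushed up into the head, m: 0 = out (free), 0.012 = half way, 0.024 = at its stop. Spring 0.75 N at first, then 150 N/m. Standing on a surface h above the bench it reads h - 0.107 + (joint head). A black ring on the stem meets the collar under the housing at about half way.
- foot_sole (a point): Centre of the flat underside of the foot, a steel disc 22 mm dia. and 8 thick on a 10 mm stem, under the head.
- knob (a point): Centre of the flat top of the round black knob on the head, on the foot's axis: 32 dia., 28 high, on a neck 20 dia. and 12 high above the housing. Its top is 241 above the bench with the head at 0. It can be pushed or gripped from above.
- meter: Grey hand meter lying on the bench, 85 x 165 x 34. Bystander.
- driver: Screwdriver lying on the bench. Bystander.
- tub: Open white plastic tub, 80 mm dia., 50 high. Bystander.
Not all that is in view belongs to the job. Leave any brown or yellow look-alike of the tall_bar alone.

How it is judged:
On the way:
1. the tall section lies flat on the stand's plate with its middle centred under the gauge foot, which does not touch it yet (z of tall_bar in the frame of stand between 0.012 and 0.018 m and angle between tall_bar's own z axis and vertical below 0.05 rad and x of foot_sole in the frame of tall_bar between -0.015 and 0.015 m and y of foot_sole in the frame of tall_bar between -0.01 and 0.01 m and linear speed of tall_bar below 0.02 m/s and value of joint foot below 0.003 m and z of foot_sole in the frame of tall_bar above 0.05 m), for 0.2 s.
At the end, for the whole second after the job is handed in: The tall section lies flat and at rest on the stand's plate, 44 mm side upright, the foot's sole on its top within 15 mm of its middle lengthwise and 10 mm crosswise; the foot is pushed in 6 to 18 mm (of 24) and the head stays there; the low section is still in the rack (moved under 20 mm) (z of tall_bar in the frame of stand between 0.012 and 0.018 m and angle between tall_bar's own z axis and vertical below 0.05 rad and x of foot_sole in the frame of tall_bar between -0.015 and 0.015 m and y of foot_sole in the frame of tall_bar between -0.01 and 0.01 m and linear speed of tall_bar below 0.02 m/s and value of joint foot between 0.006 and 0.018 m and z of foot_sole in the frame of tall_bar between 0.041 and 0.047 m and velocity of joint head between -0.005 and 0.005 m/s and distance of low_bar from where it was at the start of the episode below 0.02 m); the robot touches nothing.
It fails at once if the foot is driven to its stop (pushed in more than 22.5 mm) (value of joint foot above 0.0225 m).
It fails at once if the low section is moved more than 20 mm (distance of low_bar from where it was at the start of the episode above 0.02 m).
It fails at once if a bystander (meter, screwdriver, tub) is moved more than 30 mm (distance of any of meter, driver, tub from where it was at the start of the episode above 0.03 m).
It also fails if it takes over 64 s, if anything falls off the work surface, if the arm or the gripper's body presses on something with over 40 N, if the wrist force passes 120 N, or if a joint passes its speed limit or range.

## Working session

There is one attempt and no reset: what is moved stays moved. The work goes in short steps, Python scripts to look and compute and a tool call to move; the robot and the scene stay as the last step left them, time stands still between calls to the robot, and variables do not carry over. Pictures are saved under pics/ and viewed, at most 10 in all, crops included, and the job is handed in when it is done.

Besides the shell and the picture viewer there is one more tool, called after "Call:" as name(argument=value, ...), one argument or row to a line, values as JSON. step_arm: Moves the arm, as the interface text tells. Its arguments: {"type":"object","properties":{"moves":{"type":"array"},"fingers":{"type":"number"},"force":{"type":"number"}},"required":["moves"]}

```bash
mkdir -p pics
cat > h.py <<'E'
import numpy as np, cv2
from bench import arm
from scipy.spatial.transform import Rotation as R
def w(im,p):
    T=im["cam_to_world"]; return T[:3,:3]@np.array(p)+T[:3,3]
def cloud(im):
    K=im["camera_matrix"]; d=im["depth"]; H,W=d.shape
    u,v=np.meshgrid(np.arange(W),np.arange(H))
    p=np.stack([u,v],-1).reshape(-1,1,2).astype(np.float64)
    n=cv2.undistortPoints(p,K,np.array([im["k1"],0,0,0.])).reshape(H,W,2)
    c=np.stack([n[...,0]*d,-n[...,1]*d,-d],-1)
    P=c@im["cam_to_world"][:3,:3].T+im["cam_to_world"][:3,3]
    P[d==0]=np.nan
    return P
E
python3 - <<'E'
from h import *
np.set_printoptions(precision=4,suppress=True)
for c in ["top","scene"]:
    im=arm.get_image(c); cv2.imwrite(f"pics/{c}0.png",im["img"][...,::-1]); np.savez(f"{c}0.npz",**im)
    print(c,im["cam_to_world"][:3,3],im["k1"])
    for n in ["tall_bar","low_bar","rack","stand","knob","foot_sole","meter","driver","tub"]:
        r=arm.pinpoint(n,c); print(n,[(np.round(w(im,x["xyz"]),4).tolist(),round(x["score"],2)) for x in r[:4]])
s=arm.sense();print(s)
E
```

```text
top [0.4284 0.0969 1.3726] 0.003922583128858358
tall_bar [([0.3883, 0.0503, 0.0009], 0.92), ([0.4824, 0.2548, 0.0055], 0.73), ([0.2241, 0.3066, 0.0041], 0.72), ([0.5954, 0.5884, 0.0005], 0.62)]
low_bar [([0.4928, 0.3544, 0.0097], 0.94)]
rack [([0.4841, 0.3028, 0.0004], 0.79)]
stand [([0.5975, -0.2251, 0.0004], 0.87)]
knob [([0.5938, -0.2238, 0.2308], 0.82), ([0.3582, -0.3029, -0.0011], 0.25)]
foot_sole []
meter [([0.7921, -0.0111, -0.0006], 0.82)]
driver [([0.7633, 0.2583, 0.0044], 0.87)]
tub [([0.3607, -0.3021, -0.0009], 0.92)]
scene [ 1.8242 -0.1561  1.2974] -0.174273238193387
tall_bar [([0.4764, 0.2559, 0.0078], 0.93), ([0.3898, 0.0551, 0.0043], 0.93), ([0.5952, 0.5914, 0.0037], 0.66), ([0.5923, -0.2233, 0.2292], 0.65)]
low_bar [([0.4924, 0.3554, 0.0089], 0.72)]
rack [([0.4828, 0.307, 0.0006], 0.98)]
stand [([0.5948, -0.2211, -0.0002], 0.64)]
knob [([0.59, -0.2254, 0.2326], 0.86)]
foot_sole []
meter [([0.7928, -0.0105, 0.0025], 0.93)]
driver [([0.7608, 0.2609, -0.0025], 0.73)]
tub [([0.3594, -0.3055, -0.0014], 0.89)]
{'t': 1.0, 'joint_pos': array([-1.4295,  0.5912,  0.0484,  1.6085, -0.0333,  0.9426, -0.0337]), 'qd': array([ 0.0001, -0.0014,  0.001 , -0.0007,  0.0003,  0.0001,  0.0002]), 'joint_torque': array([ -0.0011, -54.8648,   1.5465, -19.8538,   0.0094,   0.0015,
        -0.    ]), 'ee_pos': array([0.1687, 0.7051, 0.2313]), 'tcp_rot': array([0.3679, 3.12  , 0.0001]), 'contact_force': array([ 0.0298,  0.454 , -0.167 ]), 'moment': array([-0.048 , -0.017 , -0.0103]), 'grasp_force': 0.0, 'opening': 1.0042646406772757}
```

View pics/top0.png

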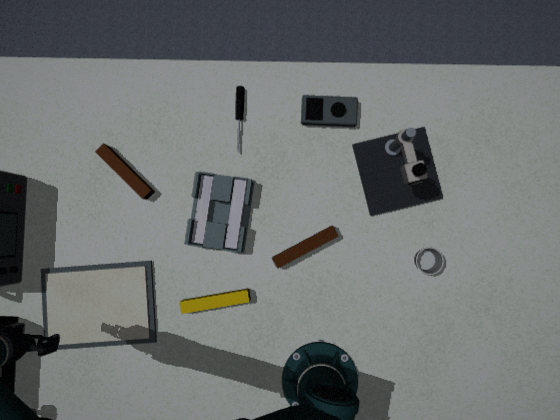

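Run:
```python
from h import *
np.set_printoptions(precision=4,suppress=True)
im=dict(np.load("top0.npz")); P=cloud(im)
v=cv2.resize(im["img"],None,fx=1,fy=1)
def rect(zlo,zhi,c,r):
    m=(P[...,2]>zlo)&(P[...,2]<zhi)&(np.hypot(P[...,0]-c[0],P[...,1]-c[1])<r)
    # largest component
    n,l,s,_=cv2.connectedComponentsWithStats(m.astype(np.uint8)); k=1+np.argmax(s[1:,4]); q=P[l==k]
    b=cv2.minAreaRect(q[:,:2].astype(np.float32)); print(zlo,zhi,s[k,4],b,"z",np.median(q[:,2]))
    return q
print("bench z",np.nanmedian(P[...,2]))
rect(.046,.056,(.482,.255),.12)   # tall bar top at .052
rect(.028,.040,(.493,.354),.12)   # low bar top at .034
rect(.054,.064,(.484,.303),.15)
rect(.010,.020,(.6,-.22),.2)
q=rect(.2,.26,(.595,-.224),.15)
k=q[q[:,2]>q[:,2].max()-.006]; print("knob",cv2.minEnclosingCircle(k[:,:2].astype(np.float32)),np.median(k[:,2]),len(k))
for z in [(.225,.236),(.236,.25),(.18,.21),(.03,.19)]:
    m=(P[...,2]>z[0])&(P[...,2]<z[1])&(np.hypot(P[...,0]-.595,P[...,1]+.224)<.16); q=P[m]; print(z,m.sum(),cv2.minAreaRect(q[:,:2].astype(np.float32)) if m.sum() else 0, np.median(q[:,2]))
# rack footprint, stand footprint
rect(.003,.07,(.484,.303),.16)
cr=im["img"]
im2=dict(np.load("scene0.npz"))
K=im2["camera_matrix"];T=np.linalg.inv(im2["cam_to_world"])
def proj(p):
    c=T[:3,:3]@np.array(p)+T[:3,3]; a=np.array([c[0],-c[1]])/-c[2]; a=a*(1+im2["k1"]*(a@a)); return K[0,0]*a[0]+K[0,2],K[1,1]*a[1]+K[1,2]
for p in [(.48,.255,.05),(.493,.354,.03),(.595,-.224,.15)]: print(p,proj(p))
u,vv=map(int,proj((.485,.303,.04)))
cv2.imwrite("pics/rackcrop.png",cv2.resize(im2["img"][max(vv-90,0):vv+90,max(u-120,0):u+120,::-1],None,fx=3,fy=3,interpolation=2))
```

```text
bench z 0.0003032197436956263
0.046 0.056 882 ((0.48172396421432495, 0.25896432995796204), (0.06625497341156006, 0.20462851226329803), 83.04368591308594) z 0.05201019307153565
0.028 0.04 855 ((0.49031537771224976, 0.3557787537574768), (0.04009386897087097, 0.2047373354434967), 83.3466796875) z 0.034388515335736614
0.054 0.064 730 ((0.5530431866645813, 0.2961340546607971), (0.16667604446411133, 0.07576196640729904), 83.3790283203125) z 0.058086065387498165
0.01 0.02 3952 ((0.6191896200180054, -0.21782055497169495), (0.22029347717761993, 0.2217574417591095), 15.041897773742676) z 0.015435915407132406
0.2 0.26 157 ((0.5945847034454346, -0.22298523783683777), (0.030374890193343163, 0.030616601929068565), 29.396556854248047) z 0.22969115216100366
knob ((0.5947834253311157, -0.2236558347940445), 0.015512573532760143) 0.2323124741076641 58
(0.225, 0.236) 213 ((0.638627290725708, -0.21030808985233307), (0.12223873287439346, 0.030820002779364586), 16.7128963470459) 0.23055155927309356
(0.236, 0.25) 3 ((0.6480627059936523, -0.2149483561515808), (0.10050234198570251, 0.005401402711868286), 14.62052059173584) 0.2368528430095258
(0.18, 0.21) 476 ((0.6355088949203491, -0.21292084455490112), (0.14393818378448486, 0.052439406514167786), 15.54401969909668) 0.18805225628620215
(0.03, 0.19) 728 ((0.6367838382720947, -0.21203763782978058), (0.14774516224861145, 0.053457923233509064), 15.54401969909668) 0.17865738812099718
0.003 0.07 4457 ((0.4860647916793823, 0.30722495913505554), (0.2032579779624939, 0.2333352416753769), 85.59951782226562) z 0.05051826445174634
(0.48, 0.255, 0.05) (np.float64(315.9199130659764), np.float64(232.69489283375353))
(0.493, 0.354, 0.03) (np.float64(341.97045659709624), np.float64(234.73114984247076))
(0.595, -0.224, 0.15) (np.float64(185.88921594215546), np.float64(255.27485883623388))
```

View pics/rackcrop.png

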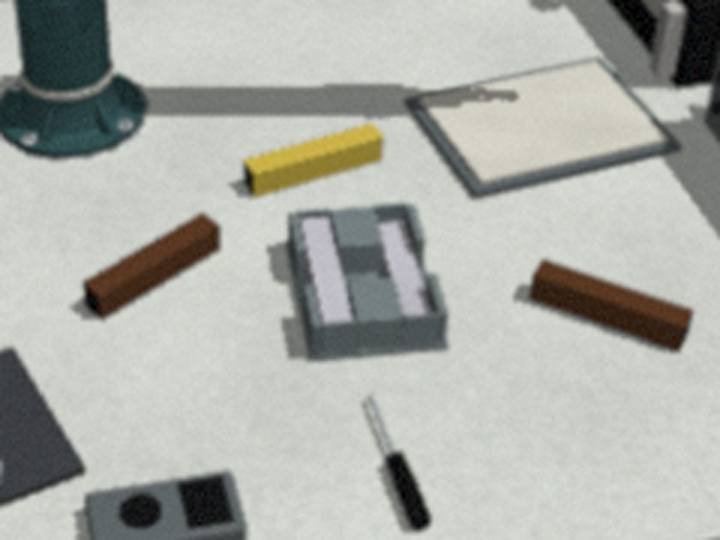

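The top view shows the rack at about (222,212). Its two silvery bars are at (237,212), top at z 0.052, and (208,210), top at z 0.034. The look-alikes are brown at (125,172) and (305,247), and yellow at (215,301). The target is the bar at (237,212): it lies in the rack, is bare aluminium, and its top sits at 8+44 mm. The enlarged crop confirms this, with the tall bar on the left at (325,270). The stand is at about (0.595,-0.224), yaw about 15°, with the head roughly 0.010 down.

```bash
cat >> h.py <<'E'
def go(x,y,z,yaw):
    "remaining move in present tool axes to TCP x,y,z with tool x at yaw (deg, mod 180)"
    s=arm.sense(); Rm=R.from_rotvec(s["tcp_rot"]).as_matrix()
    d=Rm.T@(np.array([x,y,z])-s["ee_pos"])
    cur=np.degrees(np.arctan2(Rm[1,0],Rm[0,0])); t=-((yaw-cur+90)%180-90)
    print("t",round(s["t"],2),"pos",np.round(s["ee_pos"],4),"yaw",round(cur,2),"tilt",np.round(Rm[:,2],3),"shift",np.round(d,4),"turn",round(np.radians(t),4),"F",np.round(s["contact_force"],1),"open",round(s["opening"],3),"grip",round(s["grasp_force"],1))
E
python3 -c "
from h import *
go(.480,.256,.231,173.3)"
```

```text
t 1.0 pos [0.1687 0.7051 0.2313] yaw 166.55 tilt [ 0.  0. -1.] shift [-4.073e-01 -3.644e-01  3.000e-04] turn -0.1178 F [ 0.   0.5 -0.2] open 1.004 grip 0.0
```

Call:
step_arm(
  moves=[
    [[-0.041,-0.036,0,-0.02],[-0.041,-0.036,0,-0.02],[-0.041,-0.036,0,-0.02],[-0.041,-0.036,0,-0.02],[-0.041,-0.036,0,-0.02],[-0.041,-0.036,0,-0.02],[-0.041,-0.036,0,0],[-0.041,-0.036,0,0],[-0.041,-0.036,0,0],[0,0,0,0]],
  ],
  fingers=100,
  force=80,
)

```text
t: 2.25
ee_pos: [0.4848, 0.3208, 0.2317]
tcp_rot: [0.196, 3.133, -0.003]
contact_force: [0.4, 0.4, 0.0]
opening: 0.997
grasp_force: 0.0
```

Run:
```python
from h import *
go(.480,.256,.231,173.3)
im=arm.get_image("wrist"); P=cloud(im); cv2.imwrite("pics/w1.png",im["img"][...,::-1])
for n in ["tall_bar","low_bar"]:
    print(n,[(np.round(w(im,x["xyz"]),4).tolist(),round(x["score"],2)) for x in arm.pinpoint(n,"wrist")[:3]])
m=(P[...,2]>.046)&(P[...,2]<.0555)&(np.hypot(P[...,0]-.48,P[...,1]-.256)<.12)
m=cv2.morphologyEx(m.astype(np.uint8),cv2.MORPH_OPEN,np.ones((7,7)))
n,l,s,_=cv2.connectedComponentsWithStats(m); k=1+np.argmax(s[1:,4]); q=P[l==k]
print(cv2.minAreaRect(q[:,:2].astype(np.float32)),np.median(q,axis=0),len(q))
```

```text
t 2.25 pos [0.4848 0.3208 0.2317] yaw 172.83 tilt [ 0.003 -0.002 -1.   ] shift [-0.0033 -0.0649  0.0008] turn -0.0082 F [0.4 0.4 0. ] open 0.997 grip 0.0
tall_bar [([0.4795, 0.2534, 0.0065], 0.92), ([0.5988, 0.5912, 0.0028], 0.88), ([0.3942, 0.0486, 0.0], 0.61)]
low_bar []
((0.48148006200790405, 0.25404098629951477), (0.03755338490009308, 0.20339316129684448), 82.79815673828125) [0.4710152  0.25541528 0.05241527] 7722
```

View pics/w1.png

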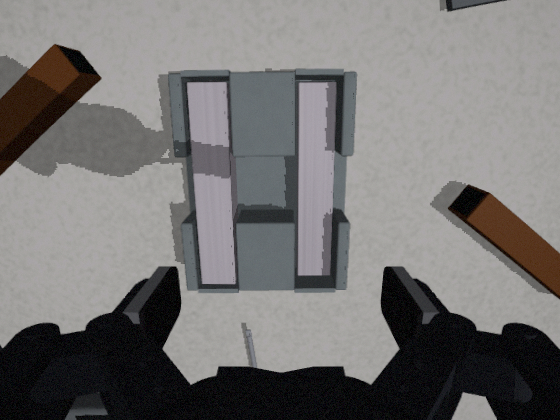

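The wrist view shows the tall bar in the rack's left bay at about (213,180), its middle clear at the sides, and the low bar at (315,180). I'll align and descend.

Call:
step_arm(
  moves=[
    [[-0.0025,-0.033,0,0],[-0.002,-0.033,0,0],[0,0,0.04,0],[0,0,0.04,0],[0,0,0.04,0],[0,0,0.03,0],[0,0,0,0],[0,0,0,0]],
  ],
)

```text
t: 3.4
ee_pos: [0.4774, 0.2618, 0.0821]
tcp_rot: [0.177, 3.136, 0.002]
contact_force: [0.7, 0.4, 0.4]
opening: 0.998
grasp_force: 0.0
```

```bash
python3 -c "
from h import *
go(.481,.2545,.019,172.8)"
```

```text
t 3.4 pos [0.4774 0.2618 0.0821] yaw 173.54 tilt [ 0.001  0.001 -1.   ] shift [-0.0043 -0.0069  0.0631] turn 0.0129 F [0.7 0.4 0.4] open 0.998 grip 0.0
```

Call:
step_arm(
  moves=[
    [[-0.004,-0.007,0,0.013],[0,0,0.021,0],[0,0,0.021,0],[0,0,0.021,0],[0,0,0,0],[0,0,0,0]],
  ],
)

```text
t: 4.15
ee_pos: [0.4815, 0.2529, 0.0194]
tcp_rot: [0.201, 3.133, 0.001]
contact_force: [-0.2, -0.2, 0.6]
opening: 0.998
grasp_force: 0.0
```

```bash
python3 -c "
from h import *
go(.481,.2545,.019,172.8)"
```

```text
t 4.15 pos [0.4815 0.2529 0.0194] yaw 172.64 tilt [ 0.002  0.001 -1.   ] shift [0.0007 0.0015 0.0004] turn -0.0027 F [-0.2 -0.2  0.6] open 0.998 grip 0.0
```

Close and lift.

Call:
step_arm(
  moves=[
    [[0,0.001,0,0],[0,0,0,0],[0,0,0,0],[0,0,0,0],[0,0,0,0],[0,0,0,0],[0,0,0,0],[0,0,0,0]],
  ],
  fingers=0,
  force=80,
)

```text
t: 5.15
ee_pos: [0.4811, 0.2542, 0.0191]
tcp_rot: [0.2, 3.134, 0.001]
contact_force: [-0.9, 0.1, 4.4]
opening: 0.406
grasp_force: 80.7
```

Call:
step_arm(
  moves=[
    [[0,0,-0.01,0],[0,0,-0.02,0],[0,0,-0.03,0],[0,0,-0.03,0],[0,0,-0.03,0],[0,0,0,0],[0,0,0,0]],
  ],
)

```text
t: 6.02
ee_pos: [0.4799, 0.2534, 0.1377]
tcp_rot: [-0.2, -3.134, 0.001]
contact_force: [0.3, 0.1, -2.4]
opening: 0.41
grasp_force: 79.9
```

```bash
python3 -c "
from h import *
go(.57,.065,.14,105)"
```

```text
t 6.03 pos [0.4799 0.2534 0.1377] yaw 172.68 tilt [-0.001 -0.001 -1.   ] shift [-0.1134 -0.1754 -0.0023] turn 1.1813 F [ 0.3  0.1 -2.4] open 0.41 grip 79.9
```

Call:
step_arm(
  moves=[
    [[-0.023,-0.035,0,0],[-0.023,-0.035,0,0],[-0.023,-0.035,0,0],[-0.022,-0.035,0,0],[-0.022,-0.035,0,0],[0,0,0,0.15],[0,0,0,0.15],[0,0,0,0.15],[0,0,0,0.15],[0,0,0,0.15]],
  ],
)

```text
t: 7.28
ee_pos: [0.569, 0.0657, 0.1363]
tcp_rot: [-1.341, -2.838, 0.004]
contact_force: [-0.6, 1.1, -2.0]
opening: 0.41
grasp_force: 80.2
```

Call:
step_arm(
  moves=[
    [[0,0,0,0.15],[0,0,0,0.15],[0,0,0,0.13],[0,0,0,0],[0,0,0,0]],
  ],
)

```text
t: 7.9
ee_pos: [0.5698, 0.0659, 0.1374]
tcp_rot: [-1.908, -2.495, 0.002]
contact_force: [-0.6, 0.4, -1.8]
opening: 0.411
grasp_force: 80.2
```

```bash
python3 -c "
from h import *
go(.57,.065,.0125,105)"
```

```text
t 7.9 pos [0.5698 0.0659 0.1374] yaw 105.19 tilt [-0.002 -0.001 -1.   ] shift [-0.0009  0.0002  0.1249] turn 0.0033 F [-0.6  0.4 -1.8] open 0.411 grip 80.2
```

Call:
step_arm(
  moves=[
    [[0,0,0.03,0],[0,0,0.03,0],[0,0,0.03,0],[0,0,0.02,0],[0,0,0.01,0],[0,0,0.005,0],[0,0,0,0],[0,0,0,0]],
  ],
)

```text
t: 8.9
ee_pos: [0.5711, 0.0659, 0.014]
tcp_rot: [1.91, 2.493, 0.001]
contact_force: [0.6, 0.1, -2.3]
opening: 0.409
grasp_force: 80.2
```

```bash
python3 -c "
from h import *
go(.57,.065,.0115,105)"
```

```text
t 8.9 pos [0.5711 0.0659 0.014 ] yaw 105.08 tilt [ 0.001  0.    -1.   ] shift [-0.0006 -0.0013  0.0025] turn 0.0014 F [ 0.6  0.1 -2.3] open 0.409 grip 80.2
```

Call:
step_arm(
  moves=[
    [[0,0,0.0025,0],[0,0,0,0]],
  ],
)

```text
t: 9.15
ee_pos: [0.5709, 0.066, 0.0111]
tcp_rot: [1.91, 2.493, 0.001]
contact_force: [-0.1, 1.2, -2.2]
opening: 0.413
grasp_force: 80.4
```

Call:
step_arm(
  moves=[
    [[0,0,0,0],[0,0,0,0],[0,0,0,0],[0,0,0,0],[0,0,0,0],[0.02,0,0,0],[0.03,0,0,0],[0.03,0,0,0],[0,0,0,0],[0,0,0,0]],
  ],
  fingers=100,
)

```text
t: 10.4
ee_pos: [0.5495, 0.1435, 0.0108]
tcp_rot: [1.91, 2.494, -0.0]
contact_force: [0.3, -0.4, 1.0]
opening: 1.002
grasp_force: 0.0
```

Run:
```python
from h import *
d=np.radians(105)
go(.571+.08*np.cos(d),.066+.08*np.sin(d),.0125,105)
im=arm.get_image("scene"); P=cloud(im)
print([(np.round(w(im,x["xyz"]),4).tolist(),round(x["score"],2)) for x in arm.pinpoint("tall_bar","scene")[:5]])
m=(P[...,2]>.038)&(P[...,2]<.050)&(np.hypot(P[...,0]-.571,P[...,1]-.066)<.14)
m=cv2.morphologyEx(m.astype(np.uint8),cv2.MORPH_OPEN,np.ones((3,3)))
q=P[m>0]; print(cv2.minAreaRect(q[:,:2].astype(np.float32)),len(q))
cv2.imwrite("pics/s2.png",im["img"][...,::-1])
```

```text
t 10.4 pos [0.5495 0.1435 0.0108] yaw 105.12 tilt [ 0. -0. -1.] shift [-0.0004  0.0007 -0.0017] turn 0.0021 F [ 0.3 -0.4  1. ] open 1.002 grip 0.0
[([0.5918, 0.5912, 0.0007], 0.92), ([0.2226, 0.308, -0.0006], 0.75), ([0.5677, 0.07, 0.0], 0.69), ([0.3888, 0.0552, 0.0024], 0.6)]
((0.574580729007721, 0.06074899435043335), (0.04535908252000809, 0.18570686876773834), 16.12779998779297) 333
```

View pics/s2.png

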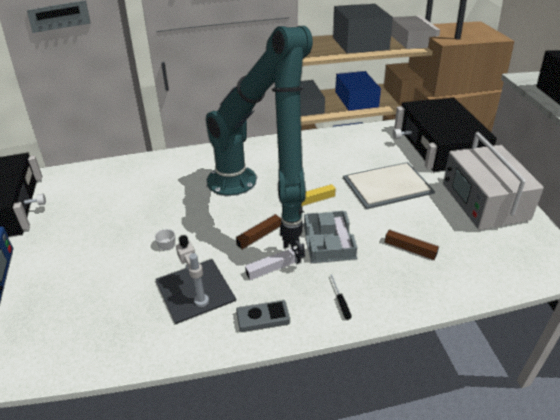

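Bar now lies at (268,265) in the scene picture, clear of everything, with the gripper over its rack-side end. Grip there and lift a little.

Call:
step_arm(
  moves=[
    [[0,0,0,0],[0,0,0,0],[0,0,0,0],[0,0,0,0],[0,0,0,0],[0,0,0,0],[0,0,0,0],[0,0,0,0]],
  ],
  fingers=0,
  force=110,
)

```text
t: 11.5
ee_pos: [0.5502, 0.1428, 0.0112]
tcp_rot: [1.911, 2.492, 0.001]
contact_force: [-0.4, -0.5, 5.4]
opening: 0.404
grasp_force: 109.9
```

Call:
step_arm(
  moves=[
    [[0,0,-0.01,0],[0,0,-0.01,0],[0,0,-0.011,0],[0,-0.017,0,0],[0,-0.017,0,0],[0,-0.017,0,0],[0,0,0,0],[0,0,0,0]],
  ],
)

```text
t: 12.5
ee_pos: [0.5013, 0.1301, 0.0419]
tcp_rot: [1.91, 2.493, 0.002]
contact_force: [0.0, 0.1, -2.1]
opening: 0.404
grasp_force: 109.7
```

Run:
```python
from h import *
d=np.radians(105.05)
go(.595+.0804*np.cos(d),-.224+.0804*np.sin(d),.0415,105.05)
im=arm.get_image("scene"); P=cloud(im)
g=arm.sense()["ee_pos"]; u=np.array([np.cos(d),np.sin(d)]); n=np.array([np.sin(d),-np.cos(d)])
a=(P[...,:2]-g[:2])@u; b=(P[...,:2]-g[:2])@n
for lo in range(-180,-40,20):
    q=P[(a>lo/1e3)&(a<(lo+20)/1e3)&(abs(b)<.012)&(P[...,2]>.04)]
    print(lo,len(q),np.round(np.median(q[:,2]),4))
m=(P[...,2]>.03)&(abs(b)<.03)&(a<-.03)&(a>-.3); print("far end",a[m].min())
```

```text
t 12.5 pos [0.5013 0.1301 0.0419] yaw 105.07 tilt [ 0.001  0.    -1.   ] shift [-0.2859 -0.0015  0.0005] turn 0.0004 F [ 0.   0.1 -2.1] open 0.404 grip 109.7
-180 42 0.0716
-160 26 0.0737
-140 26 0.0743
-120 27 0.074
-100 27 0.0734
-80 22 0.0738
-60 62 0.3431
far end -0.1797550016568114
```

Level, and its middle is 80 mm from the grip. Slide in under the foot.

Call:
step_arm(
  moves=[
    [[-0.035,-0.001,0,0],[-0.035,0,0,0],[-0.035,0,0,0],[-0.035,0,0,0],[-0.035,0,0,0],[-0.035,0,0,0],[-0.035,0,0,0],[-0.03,0,0,0],[-0.011,0,0,0],[0,0,0,0]],
  ],
)

```text
t: 13.8
ee_pos: [0.574, -0.1468, 0.0417]
tcp_rot: [-1.912, -2.493, -0.0]
contact_force: [-0.2, 0.5, -2.1]
opening: 0.401
grasp_force: 109.6
```

Call:
step_arm(
  moves=[
    [[0,0,0,0],[0,0,0,0]],
  ],
)

```text
t: 14.05
ee_pos: [0.5736, -0.1446, 0.0416]
tcp_rot: [-1.907, -2.495, -0.001]
contact_force: [0.1, -0.3, -2.1]
opening: 0.405
grasp_force: 109.6
```

Run:
```python
from h import *
d=np.radians(105.05)
go(.595+.0804*np.cos(d),-.224+.0804*np.sin(d),.026,105.05)
im=arm.get_image("scene"); 
for n in ["knob","foot_sole","tall_bar"]: print(n,[(np.round(w(im,x["xyz"]),4).tolist(),round(x["score"],2)) for x in arm.pinpoint(n,"scene")[:4]])
cv2.imwrite("pics/s3.png",cv2.resize(im["img"][190:350,90:310,::-1],None,fx=3.5,fy=3.5,interpolation=2))
```

```text
t 14.05 pos [ 0.5736 -0.1446  0.0416] yaw 105.2 tilt [-0.001  0.001 -1.   ] shift [-0.0019  0.0001  0.0156] turn 0.0027 F [ 0.1 -0.3 -2.1] open 0.405 grip 109.6
knob [([0.5921, -0.225, 0.234], 0.92)]
foot_sole []
tall_bar [([0.2241, 0.3116, -0.0023], 0.85), ([0.5903, -0.2175, 0.0279], 0.83), ([0.3889, 0.0534, 0.0056], 0.82), ([0.5948, 0.5921, 0.0022], 0.76)]
```

View pics/s3.png

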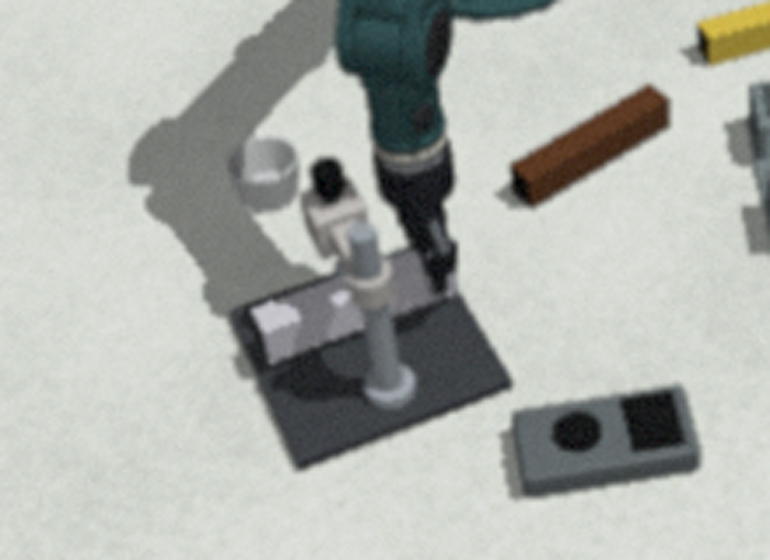

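The bar sits under the gauge head, around (345,310) in the crop, with the gripper on its free end. Lower it and release.

Call:
step_arm(
  moves=[
    [[-0.002,0,0,0.002],[0,0,0.006,0],[0,0,0.006,0],[0,0,0.0035,0],[0,0,0,0],[0,0,0,0]],
  ],
)

```text
t: 15.0
ee_pos: [0.5742, -0.1485, 0.0262]
tcp_rot: [-1.914, -2.491, 0.0]
contact_force: [-0.6, 0.4, -0.3]
opening: 0.404
grasp_force: 109.9
```

Run:
```python
from h import *
d=np.radians(105.05)
go(.595+.0804*np.cos(d),-.224+.0804*np.sin(d),.026,105.05)
```

```text
t 15.0 pos [ 0.5742 -0.1485  0.0262] yaw 104.94 tilt [-0.  0. -1.] shift [0.0021 0.0005 0.0002] turn -0.002 F [-0.6  0.4 -0.3] open 0.404 grip 109.9
```

Call:
step_arm(
  moves=[
    [[0,0,0,0],[0,0,0,0],[0,0,0,0],[0,0,0,0],[0,0,0,0],[0.02,0,0,0],[0.03,0,0,0],[0.03,0,0,0],[0.03,0,0,0],[0,0,0,0]],
  ],
  fingers=100,
)

```text
t: 16.25
ee_pos: [0.5443, -0.0373, 0.026]
tcp_rot: [-1.903, -2.495, -0.001]
contact_force: [-0.2, 0.8, -0.7]
opening: 1.0
grasp_force: 0.0
```

Call:
step_arm(
  moves=[
    [[0,0,-0.05,0],[0,0,-0.05,0],[0,0,-0.05,0],[0,0,-0.05,0],[0,0,-0.05,0],[0,0,0,0],[0,0,0,0]],
  ],
  fingers=0,
)

```text
t: 17.12
ee_pos: [0.5452, -0.0422, 0.2758]
tcp_rot: [-1.913, -2.491, 0.0]
contact_force: [-0.6, 0.3, -0.9]
opening: 0.003
grasp_force: 0.0
```

Run:
```python
from h import *
go(.595,-.224,.27,105)
d=np.radians(105.05); u=np.array([np.cos(d),np.sin(d)]); n=np.array([np.sin(d),-np.cos(d)])
for c in ["top","scene","wrist"]:
    im=arm.get_image(c); P=cloud(im); o=np.array([.595,-.224])
    a=(P[...,:2]-o)@u; b=(P[...,:2]-o)@n; z=P[...,2]
    m=(z>.053)&(z<.066)&(abs(a)<.13)&(abs(b)<.04)
    print(c,m.sum(), np.percentile(a[m],[.5,99.5]),np.percentile(b[m],[1,99]),np.median(z[m]), cv2.minAreaRect(P[m][:,:2].astype(np.float32)))
    k=(z>.221)&(z<.24)&(np.hypot(a,b)<.025)
    if k.sum(): print(" knob",cv2.minEnclosingCircle(P[k][:,:2].astype(np.float32)),np.percentile(z[k],[50,90]))
    for nm in ["knob","foot_sole","tall_bar","stand"]: print("  ",nm,[(np.round(w(im,x["xyz"]),4).tolist(),round(x["score"],2)) for x in arm.pinpoint(nm,c) if abs(w(im,x["xyz"])[1]+.224)<.1])
```

```text
t 17.12 pos [ 0.5452 -0.0422  0.2758] yaw 104.94 tilt [-0.001  0.    -1.   ] shift [-0.1885  0.0012  0.0057] turn -0.001 F [-0.6  0.3 -0.9] open 0.003 grip 0.0
top 162 [-0.09933256  0.0151481 ] [-0.01790006  0.01719842] 0.059416923267752386 ((0.6053715348243713, -0.2640053927898407), (0.035569362342357635, 0.11643771082162857), 15.451640129089355)
 knob ((0.5948583483695984, -0.22398240864276886), 0.016400368884205818) [0.22997664 0.23316975]
   knob [([0.5973, -0.226, 0.2309], 0.82)]
   foot_sole []
   tall_bar [([0.5965, -0.2255, 0.0155], 0.52)]
   stand [([0.5962, -0.2235, -0.0029], 0.89)]
scene 390 [-0.09905394  0.09994958] [-0.01866526  0.02331821] 0.05871301469692569 ((0.5963209867477417, -0.2229551374912262), (0.04658503830432892, 0.20130804181098938), 15.06500244140625)
 knob ((0.5987444519996643, -0.22312813997268677), 0.019150663167238235) [0.22810626 0.23108182]
   knob [([0.5913, -0.2246, 0.2299], 0.67)]
   foot_sole []
   tall_bar [([0.5924, -0.2224, 0.0078], 0.92), ([0.5922, -0.2233, 0.0005], 0.49)]
   stand [([0.5934, -0.2226, 0.0018], 0.77)]
wrist 10 [-0.02227002  0.09879531] [-0.01613524  0.01726213] 0.059420371284964885 ((0.5854864716529846, -0.1869988590478897), (0.035592805594205856, 0.12110404670238495), 14.904376983642578)
   knob []
   foot_sole [([0.5965, -0.2259, 0.0972], 0.52)]
   tall_bar []
   stand []
```

Bar is centred within about 1 mm, its top at 0.059. Move above the knob with the fingers shut.

Call:
step_arm(
  moves=[
    [[-0.04,0,0,0],[-0.05,0.001,0,0],[-0.05,0,0,0],[-0.04,0,0,0],[-0.009,0,0,0],[0,0,0,0],[0,0,0,0]],
  ],
)

```text
t: 18.75
ee_pos: [0.5957, -0.2223, 0.276]
tcp_rot: [-1.91, -2.493, -0.001]
contact_force: [0.3, -0.2, -0.1]
opening: 0.002
grasp_force: 0.0
```

```bash
python3 -c "
from h import *
go(.595,-.224,.181,105)"
```

```text
t 18.75 pos [ 0.5957 -0.2223  0.276 ] yaw 105.09 tilt [-0.001  0.002 -1.   ] shift [-0.0016 -0.0011  0.095 ] turn 0.0016 F [ 0.3 -0.2 -0.1] open 0.002 grip 0.0
```

Descend 85 mm first, slowly after contact (at z about 0.231).

Call:
step_arm(
  moves=[
    [[-0.001,-0.001,0.02,0],[0,0,0.015,0],[0,0,0.008,0],[0,0,0.007,0],[0,0,0.007,0],[0,0,0.007,0],[0,0,0.007,0],[0,0,0.007,0],[0,0,0,0],[0,0,0,0]],
  ],
)

```text
t: 20.0
ee_pos: [0.5954, -0.2262, 0.1985]
tcp_rot: [1.913, 2.491, -0.0]
contact_force: [-0.3, -0.2, -0.1]
opening: -0.002
grasp_force: 0.0
```

```bash
python3 -c "
from h import *
go(.595,-.224,.181,105)"
```

```text
t 20.0 pos [ 0.5954 -0.2262  0.1985] yaw 104.95 tilt [ 0.001 -0.001 -1.   ] shift [0.0023 0.0002 0.0175] turn -0.0009 F [-0.3 -0.2 -0.1] open -0.002 grip 0.0
```

Call:
step_arm(
  moves=[
    [[0.001,0,0.003,0],[0,0,0.003,0],[0,0,0.003,0],[0,0,0.002,0]],
  ],
)

```text
t: 20.5
ee_pos: [0.5955, -0.2262, 0.1882]
tcp_rot: [1.913, 2.489, -0.0]
contact_force: [-0.3, -1.5, 5.9]
opening: 0.001
grasp_force: 3.3
```

Run:
```python
from h import *
go(.595,-.224,.181,105)
im=arm.get_image("scene"); cv2.imwrite("pics/s4.png",cv2.resize(im["img"][210:320,130:270,::-1],None,fx=5,fy=5,interpolation=2))
```

```text
t 20.5 pos [ 0.5955 -0.2262  0.1882] yaw 104.92 tilt [ 0.002 -0.002 -1.   ] shift [0.0023 0.0001 0.0072] turn -0.0015 F [-0.3 -1.5  5.9] open 0.001 grip 3.3
```

View pics/s4.png

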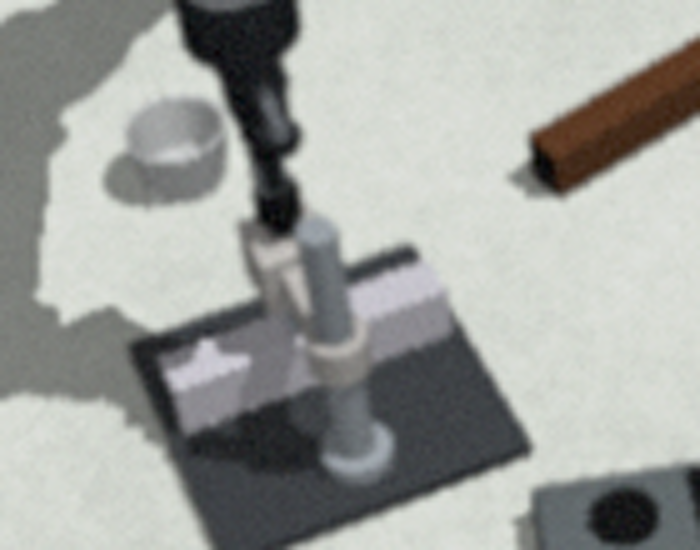

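The fingers press on the knob at (278,205), and the head is on its way down. Push the last 6.5 mm gently.

Call:
step_arm(
  moves=[
    [[0,0,0.002,0],[0,0,0.002,0],[0,0,0.0015,0],[0,0,0,0],[0,0,0,0]],
  ],
)

```text
t: 21.18
ee_pos: [0.5955, -0.2262, 0.1828]
tcp_rot: [1.913, 2.489, -0.0]
contact_force: [-0.9, -1.5, 5.9]
opening: 0.002
grasp_force: 2.9
```

Run:
```python
from h import *
go(.595,-.224,.181,105)
```

```text
t 21.18 pos [ 0.5955 -0.2262  0.1828] yaw 104.91 tilt [ 0.002 -0.002 -1.   ] shift [0.0023 0.0001 0.0018] turn -0.0015 F [-0.9 -1.5  5.9] open 0.002 grip 2.9
```

Call:
step_arm(
  moves=[
    [[0,0,0.0015,0],[0,0,0,0],[0,0,-0.01,0],[0,0,-0.03,0],[0,0,-0.05,0],[0,0,-0.05,0],[0.05,0,0,0],[0.05,0,0,0],[0.05,0,0,0],[0,0,0,0]],
  ],
)

```text
t: 22.42
ee_pos: [0.5549, -0.0739, 0.3197]
tcp_rot: [-1.9, -2.497, -0.002]
contact_force: [0.9, -1.0, 0.9]
opening: 0.002
grasp_force: 0.0
```

Run:
```python
from h import *
go(.595,-.224,.181,105)
d=np.radians(105.05); u=np.array([np.cos(d),np.sin(d)]); n=np.array([np.sin(d),-np.cos(d)])
for c in ["top","scene"]:
    im=arm.get_image(c); P=cloud(im); o=np.array([.595,-.224])
    a=(P[...,:2]-o)@u; b=(P[...,:2]-o)@n; z=P[...,2]
    m=(z>.053)&(z<.066)&(abs(a)<.13)&(abs(b)<.04)
    print(c,m.sum(),np.percentile(a[m],[.5,99.5]),np.percentile(b[m],[1,99]),np.median(z[m]))
    k=(z>.16)&(z<.22)&(np.hypot(a,b)<.014); print(" knob z",np.percentile(z[k],[10,50,90]),k.sum())
    for nm in ["knob","tall_bar","low_bar","meter","driver","tub"]: print("  ",nm,[np.round(w(im,x["xyz"]),4).tolist() for x in arm.pinpoint(nm,c)][:4])
cv2.imwrite("pics/s5.png",cv2.resize(im["img"][210:320,130:270,::-1],None,fx=5,fy=5,interpolation=2))
```

```text
t 22.43 pos [ 0.5549 -0.0739  0.3197] yaw 105.45 tilt [-0.002  0.004 -1.   ] shift [-0.1559 -0.0011  0.1381] turn 0.0079 F [ 0.9 -1.   0.9] open 0.002 grip 0.0
top 115 [-0.09910667 -0.06566647] [-0.01792903  0.01658718] 0.059174756999088585Traceback (most recent call last):
  File "<stdin>", line 9, in <module>
    return _quantile_unchecked(
        a, q, axis, out, overwrite_input, method, keepdims, weights)
    return _ureduce(a,
                    func=_quantile_ureduce_func,
    ...<5 lines>...
                    overwrite_input=overwrite_input,
                    method=method)
    r = func(a, **kwargs)
    result = _quantile(arr,
                       quantiles=q,
    ...<2 lines>...
                       out=out,
                       weights=wgt)
    slices_having_nans = np.isnan(arr[-1, ...])
                                  ~~~^^^^^^^^^
IndexError: index -1 is out of bounds for axis 0 with size 0
```

The arm still hides the top view; back off a little further and look again.

Call:
step_arm(
  moves=[
    [[0.05,0,0,0],[0.05,0,0,0],[0.05,0,0,0],[0.05,0,0,0],[0,0,0,0]],
  ],
)

```text
t: 23.1
ee_pos: [0.5038, 0.1169, 0.3201]
tcp_rot: [-1.905, -2.497, -0.001]
contact_force: [-0.2, -1.4, 0.1]
opening: -0.004
grasp_force: 0.0
```

Run:
```python
from h import *
d=np.radians(105.05); u=np.array([np.cos(d),np.sin(d)]); n=np.array([np.sin(d),-np.cos(d)])
for c in ["top","scene"]:
    im=arm.get_image(c); P=cloud(im); o=np.array([.595,-.224])
    a=(P[...,:2]-o)@u; b=(P[...,:2]-o)@n; z=P[...,2]
    m=(z>.053)&(z<.066)&(abs(a)<.13)&(abs(b)<.04)
    print(c,m.sum(),np.percentile(a[m],[.5,99.5]),np.percentile(b[m],[1,99]),np.median(z[m]))
    k=(z>.16)&(z<.22)&(np.hypot(a,b)<.014); print(" knob z",k.sum(),np.sort(z[k])[::max(1,k.sum()//5)])
    for nm in ["knob","tall_bar","low_bar","meter","driver","tub"]: print("  ",nm,[np.round(w(im,x["xyz"]),4).tolist() for x in arm.pinpoint(nm,c)][:4])
cv2.imwrite("pics/s5.png",cv2.resize(im["img"][210:320,130:270,::-1],None,fx=5,fy=5,interpolation=2))
```

```text
top 579 [-0.09825078  0.10081804] [-0.01832126  0.01728691] 0.059516695746450354
 knob z 90 [0.17259216 0.18003894 0.18116063 0.18240256 0.18359284]
   knob [[0.5954, -0.2261, 0.1807]]
   tall_bar [[0.5989, -0.2216, 0.016], [0.3895, 0.0504, -0.0019], [0.2239, 0.3072, 0.0009], [0.5973, 0.5907, -0.0002]]
   low_bar [[0.4954, 0.3525, 0.0066]]
   meter [[0.7879, -0.0091, -0.0009]]
   driver [[0.7662, 0.2581, 0.0014]]
   tub [[0.3605, -0.3071, -0.0031]]
scene 387 [-0.09935562  0.09991191] [-0.02039209  0.02316205] 0.05860694352188478
 knob z 48 [0.16078694 0.17224316 0.17663457 0.17906029 0.18104286 0.18273611]
   knob [[0.5927, -0.2255, 0.1838]]
   tall_bar [[0.3868, 0.0562, 0.0057], [0.225, 0.3103, -0.0006], [0.5926, -0.2216, 0.0133], [0.5941, 0.5908, -0.0006]]
   low_bar [[0.4882, 0.3572, 0.0067]]
   meter [[0.7954, -0.0119, -0.002]]
   driver [[0.7628, 0.2587, -0.0005]]
   tub [[0.3589, -0.3063, -0.0032]]
```

View pics/s5.png

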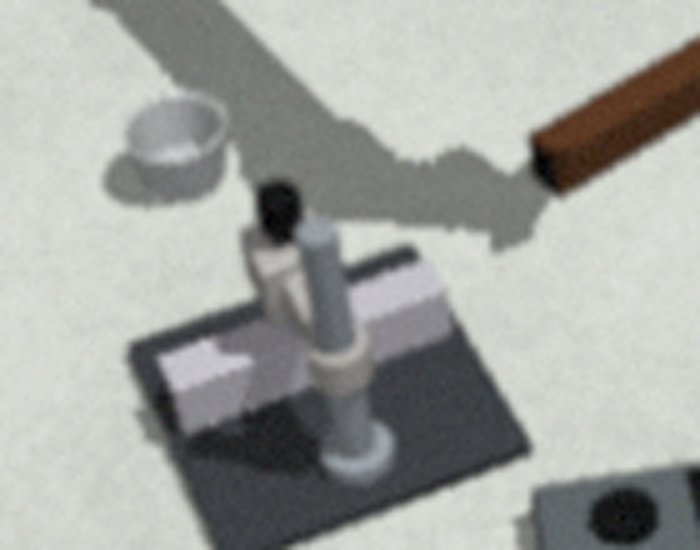

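The head stands at knob height 0.181 to 0.182, so the head is about 0.059 to 0.060 down and the foot about 11 to 12 mm in. The bar lies centred under it, and the low bar and bystanders haven't moved.

```bash
python3 -c "
from bench import arm
print(arm.close_job())"
```

```text
the job is handed in; nothing more can be done
None
```

The tall section lies flat and centred (within about 1 mm) under the gauge foot. The head is left with the foot pushed in about 11–12 mm of 24, and the job is handed in at about 23 s. No verdict was returned, so these are my own camera measurements.

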